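# Release the pallet slat: loosen the left-hand clamp knob and draw the strap back

## Task

Free the wooden slat in the drilling jig: its clamp knob has a left-hand thread, so loosen it by turning it clockwise until its collar has risen clear of the recess in the clamp strap. Then draw the strap straight back by its post, off the slat, until it bears gently but definitely on the buffer of the back stop, and leave it there. Never force the strap against the collar or the stop, do not lift or tip it, and leave the slat and everything else as they are.

Things in the scene. Friction and masses are not known exactly. Their poses are not given: they have to be found in the camera images.
- jig: Fixed drilling jig: steel base plate 400 x 140 x 8 mm with a plywood platform (top 30 mm above the table), its yaw up to 23 degrees either way. Origin on the knob's stud axis, at table height; x points from the stop towards the slat (away from the robot, roughly), y across the strap, z up. The strap slides along x between two low guide rails (38 mm above the table, 1.5 mm play on each side).
- knob (a joint): Angle of the clamp knob in rad: 0 is fully tight, it grows as the knob is turned CLOCKWISE seen from above (left-hand thread) and has an end stop at 3.8. It starts between 0 and 0.6. Knob and collar rise 10 mm a turn (1.6 mm per rad); the collar bottom is clear of the recess from about 2.4 rad (better 2.8). Turning it takes about 0.15 N m; it stays where it is left and is self-locking.
- knob_top (a point): Centre of the top of the clamp knob: a round black fluted hand knob, 44 mm in diameter and 28 mm high, on a vertical axis, with a white pointer mark and a thin bare stud end sticking up to 90 mm above the table. Its top is 80 mm above the table when tight; the underside of the knob is 28 mm below this point and the strap's top lies 10 mm lower still. It turns and rises with the knob.
- collar: Steel collar under the knob, 24 mm in diameter, 13.7 mm high, origin at the centre of its underside; it rises with the knob (it does not turn). When tight it sits 3.7 mm deep in the recess of the strap and so locks the strap.
- strap: Loose aluminium clamp strap 200 x 44 x 12 mm (about 0.3 kg), lying on the platform, underside 30 mm above the table. Its origin is on its underside at the centre of the recess (27 mm long, 4 mm deep), at the start on the stud axis; x points to the nose, same way as the jig's x. A slot 14 mm wide from the recess towards the nose lets it slide back, along -x of the jig, past the stud, by up to 61 mm; sliding it takes about 2 to 4 N.
- strap_post (a point): Top centre of the strap's pull post: upright steel pin 18 mm in diameter, standing 46 mm above the strap's top (42 to 88 mm above the table), 100 mm behind the recess centre. Pinch it from above.
- strap_nose (a point): Tip of the strap's nose, centre of its lower edge, 80 mm ahead of the strap's origin. At the start it overlaps the slat by 22 mm.
- strap_tail (a point): Middle of the strap's rear end face, 120 mm behind the strap's origin and 36 mm above the table; this face meets the buffer.
- stop: Back stop of the jig: steel bracket 30 x 70 x 20 mm, origin at the bottom centre of its front face, 195 mm behind the stud axis, axes as the jig's. A screw with a round black rubber buffer (13 mm across) sticks out of it towards the strap's tail by 25 to 45 mm: the setting differs each time and is not measured, so feel for it; the strap meets it after 30 to 50 mm of travel. The buffer gives about 1 mm for each 4 N, for at most 6 mm, then is solid.
- slat: Loose pallet slat of bare wood, 95 x 300 x 22 mm, on the jig's base plate under the strap's nose; origin at the centre of its underside, x across its width, its long side across the jig. Its near edge is 58 mm ahead of the stud axis.
- offcut: Bystander: wood offcut 70 x 45 x 22 mm lying on the slat; origin under its centre.
- tape: Bystander: black tape measure 60 x 34 x 58 mm standing on the slat; origin under its centre.
- driver: Bystander: teal and black cordless screwdriver 215 mm long, 42 mm thick, lying on the table; origin under its body.
- glue: Bystander: yellow bottle 150 mm high, 56 mm in diameter, on the table; origin at its foot.
- spare_knob: Bystander: spare loose black knob 40 mm in diameter and 22 mm high on the table near the jig; origin at its foot. Not the clamp knob.

How it is judged (in metres and radians):
On the way, in this order (a step that is already met when the one before it is completed fails the run):
1. the knob is loosened clockwise until its collar is out of the recess (knob past 2.25 rad) (value of joint knob above 2.25 rad), for 0.2 s.
2. the strap, drawn back off the slat, bears on the stop's buffer with at least 2 N (for 0.15 s) (contact force between strap and stop above 2 N and x of strap_nose in the frame of jig below 0.055 m), for 0.15 s.
At the end, for the whole second after the job is handed in: Knob loosened past 2.25 rad; strap at rest, flat in its guides (height within 3 mm, yaw within 0.1 rad), nose at least 3 mm clear of the slat, tail at most 48 mm ahead of the stop bracket; slat within 12 mm of its start (value of joint knob above 2.25 rad and x of strap_nose in the frame of jig below 0.055 m and x of strap_tail in the frame of stop below 0.048 m and z of strap in the frame of jig between 0.027 and 0.033 m and angle between the x axis of strap and the x axis of jig, either way round below 0.1 rad and linear speed of strap below 0.01 m/s and distance of slat from where it was at the start of the episode below 0.012 m); the robot touches nothing.
It fails at once if the strap is forced against the collar with more than 15 N (contact force between strap and collar above 15 N).
It fails at once if the strap is pressed on the stop with more than 20 N (contact force between strap and stop above 20 N).
It fails at once if the strap is tipped by more than 0.12 rad or lifted by more than 8 mm (angle between strap's own z axis and vertical above 0.12 rad or z of strap in the frame of jig above 0.038 m).
It fails at once if the slat is moved by more than 12 mm (distance of slat from where it was at the start of the episode above 0.012 m).
It fails at once if a bystander is moved by more than 30 mm (distance of any of offcut, tape, driver, glue, spare_knob from where it was at the start of the episode above 0.03 m).
It also fails if it takes over 67 s, if anything falls off the work surface, if the arm or the gripper's body presses on something with over 40 N, if the wrist force passes 120 N, or if a joint passes its speed limit or range.

## Robot

A 6-joint arm with a two-finger parallel gripper is mounted at the origin on the work surface. World frame = base frame: x ahead of the robot, y to its left, z up, the work surface at z = 0. Lengths are in mm, angles in rad, forces in N, time in s.
With the tool pointing down it reaches from about 350 to 875 mm from the base axis. Payload 4.2 kg.
Tool frame: the origin (TCP) lies midway between the tips of the shut fingers; the grasp point (between the pads) lies 19 mm behind it; z points along the fingers, y is the line along which they close (so a half turn about z gives the same grasp; the last joint's range is limited). The gripper opens to 85 mm and grips with 20 to 120 N. Pads are 22 mm wide; open, the fingers measure 114 mm over their backs; the gripper's body (76 mm by 85 mm) begins 54 mm behind the grasp point. The pads swing forward as they close: fully open they stand 13 mm farther back than shut.
Start: joints at [-0.88, 0.385, 0.008, 0, -1.194, -0.259], TCP at [261.579, -567.605, 231.312] pointing down, gripper open.
Joint ranges: [-3.14, 3.14], [-1.21, 2.06], [-1.07, 1.41], [-3.16, 2.05], [-2.99, -0.16], [-3.1, 3.1]. Speed limits (rad/s): [2.79, 2.79, 3.14, 3.14, 3.14, 3.14].

## Interface

Orientations are given as a unit quaternion [x, y, z, w].
In Python, from bench import sensors, get_image, camera_params, job_done gives the robot as it stands.
- The arm moves only by the tool servo_tool, never from a script. Its argument "motion" is a list of rows, each an object with "travel": the shift along the tool's x, y, z as a fraction of full scale, a list of three; "rot": the turn, a rotation vector about the tool's x, y, z as a fraction of full scale, a list of three; "hand": the opening, from 0 (shut) to 1 (fully open). In form: [{"travel": [x, y, z], "rot": [wx, wy, wz], "hand": hand}, ...]. A call has 1 to 10 rows; each row shifts and turns the commanded pose from where the row before left it, along the tool's axes as they then stand; what a row does not reach is not made up. Full scale, the value 1, is 25 cm for a shift and 360 degrees for a turn. A row lasts 1/12 s, in which the tool goes at most 41.7 mm and 7.16 degrees, less where a joint would pass 70% of its speed; a pose out of reach is approached as far as the arm can. A call with a number of a shift or a turn outside -1 to 1 is refused whole. A call with a gripper value outside its range is refused whole. The fingers move at their own pace and stop on an object; the grip force is fixed at half the most. Time passes only in rows, so rows that do not move let the fingers close. It gives the time, the measured TCP pose, the force, the opening and the grip force at its end, in the units of the state.
- sensors.read_state(): the state, without advancing time (a new reading comes with each control period).
- get_image(name): name is "scene" or "top"; returns (picture, depth): 480x640x3 uint8, red, green, blue; 480x640 float32, mm along the optical axis (not along the pixel's ray), 0 where there is no reading.
- camera_params(name): a dict with "camera_matrix" (3x3 intrinsics, pixels), "dist" ([k1, k2, p1, p2, k3] as OpenCV has them; the pictures are not rectified), "R" (3x3) and "t" (3): a world point X has camera coordinates R X + t. Camera axes: x right, y down, z forward; pixel columns grow to the right and rows downward; lengths in mm; the calibration is good to about 2 mm. A picture is of the moment at which its call begins. camera_params takes no time and is no camera call.
- job_done(): hands the job in; it is judged then, once.
The state is a dict: "clock": time; "joints": joint angles; "joint_vel": joint speeds; "joint_efforts": joint torques, N m; "position": TCP position; "ee_rot": TCP orientation; "contact_force": force on the tool from outside, world axes, zero at the start; "wrist_torque": the same for the moment, N m; "gripper_width": finger opening in mm; "grasp_force": force on a finger pad.
Only numpy, scipy, OpenCV 4.12 (cv2) and the standard library are available. Lean on these libraries where they do the work, as an engineer would, in place of code of your own. Each camera call takes 0.05 s, during which the arm holds its last target. There are 200 camera calls.

## Working session

There is one attempt and no reset: what is moved stays moved. The work goes in short steps, Python scripts to look and compute and a tool call to move; the robot and the scene stay as the last step left them, time stands still between calls to the robot, and variables do not carry over. Pictures are saved under pics/ and viewed, at most 10 in all, crops included, and the job is handed in when it is done.

Besides the shell and the picture viewer there is one more tool, called after ">>>" as name(argument=value, ...) on one line, values as JSON. servo_tool: Moves the arm, as the interface text tells. Its arguments: {"type":"object","properties":{"motion":{"type":"array"}},"required":["motion"]}

```bash
mkdir -p pics; cat > h.py <<'E'
import numpy as np, cv2
from bench import sensors, get_image, camera_params, job_done
def ray(name,uv,z):
    c=camera_params(name);K=np.array(c["camera_matrix"],float);R=np.array(c["R"]);t=np.array(c["t"]).ravel()
    p=cv2.undistortPoints(np.array(uv,float).reshape(-1,1,2),K,np.array(c["dist"],float)).reshape(-1,2)
    d=np.c_[p,np.ones(len(p))]@R; o=-R.T@t
    return o+d*((z-o[2])/d[:,2])[:,None]
def cloud(name,D):
    c=camera_params(name);K=np.array(c["camera_matrix"],float);R=np.array(c["R"]);t=np.array(c["t"]).ravel()
    v,u=np.mgrid[:480,:640]
    p=cv2.undistortPoints(np.stack([u,v],-1).reshape(-1,1,2).astype(float),K,np.array(c["dist"],float)).reshape(480,640,2)
    X=np.dstack([p,np.ones((480,640))])*D[...,None]
    return (X-t)@R
E
python3 - <<'E'
from h import *
for n in("top","scene"):
    I,D=get_image(n);np.savez(f"{n}0.npz",I=I,D=D);cv2.imwrite(f"pics/{n}0.png",I[...,::-1])
    c=camera_params(n);print(n,-np.array(c["R"]).T@np.array(c["t"]).ravel(),c["camera_matrix"][0])
s=sensors.read_state();print(s)
E
```

```text
top [ 468.44699534  -52.31825786 1051.63508452] [484.35743288   0.         318.34941564]
scene [ 951.34354915 -566.62420313  996.2376236 ] [559.91375157   0.         312.52348691]
{'clock': 0.1, 'joints': array([-8.80390720e-01,  3.85499958e-01,  6.76951628e-03, -4.06858116e-04,
       -1.19400010e+00, -2.58612202e-01]), 'joint_vel': array([ 0.00017389, -0.00177238,  0.00401935,  0.00339124,  0.00115276,
        0.00037465]), 'joint_efforts': array([-2.30552787e-04, -3.93321133e+01,  1.88928330e+01,  4.19793203e+00,
       -2.60793771e-03,  5.01860185e-06]), 'position': array([ 261.36478382, -567.16093296,  230.32564265]), 'ee_rot': array([-2.14150003e-01,  9.76800289e-01,  9.46651467e-04, -2.73677631e-04]), 'contact_force': array([-0.28926469, -0.1885523 , -0.16032234]), 'wrist_torque': array([-0.03208093,  0.06323171, -0.00261166]), 'grasp_force': 0.0, 'gripper_width': 85.36457567838556}
```

View pics/top0.png

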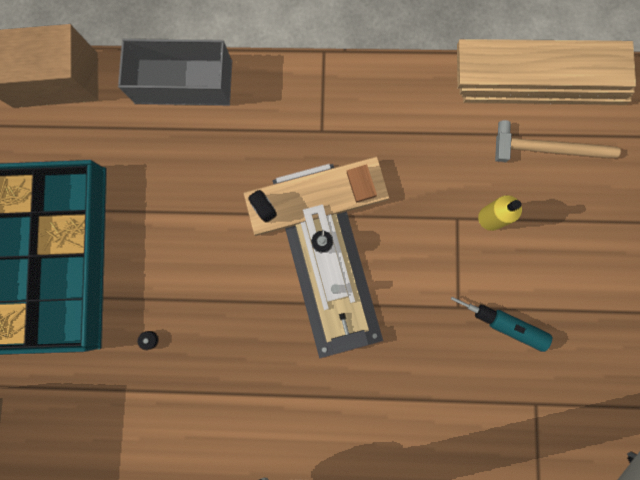

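View pics/scene0.png

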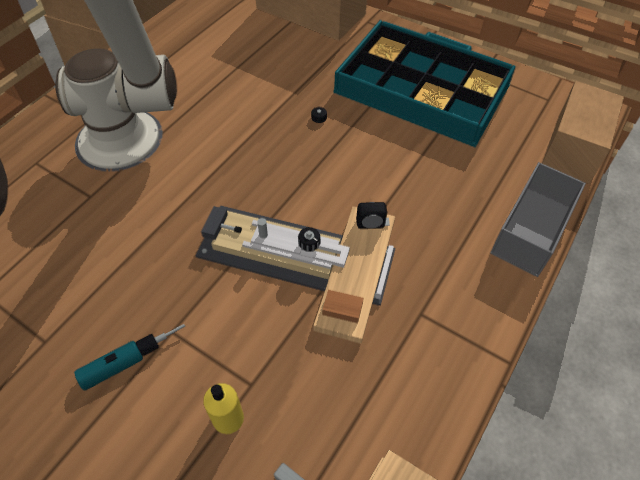

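The top view shows the knob at about (322,241), the post near (340,290), the buffer at (343,317) and the slat at the strap's nose. The spare knob is at (148,340), well away from the jig. The scene view agrees: knob (309,239), post (263,228).

```bash
python3 - <<'E'
from h import *
a=np.load("top0.npz");I,D=a["I"],a["D"];P=cloud("top",D)
b=np.load("scene0.npz");PS=cloud("scene",b["D"])
def reg(P,c,r,z0,z1):
    v,u=np.mgrid[:480,:640];m=(abs(u-c[0])<r)&(abs(v-c[1])<r)&(P[...,2]>z0)&(P[...,2]<z1)
    return P[m],m
for nm,PP,c,r,z0,z1 in [("knob t",P,(322,241),18,70,88),("knob s",PS,(309,239),18,70,88),("post t",P,(340,288),14,75,95),("post s",PS,(263,225),16,75,95)]:
    q,m=reg(PP,c,r,z0,z1)
    if len(q):
        (cx,cy),rad=cv2.minEnclosingCircle(q[:,:2].astype(np.float32));print(nm,len(q),q.mean(0),q[:,2].min(),q[:,2].max(),(cx,cy),rad)
# black blob ray
g=I.max(2);v,u=np.mgrid[:480,:640]
m=((g<60)&(abs(u-322)<16)&(abs(v-241)<16)).astype(np.uint8)
k=cv2.moments(m,True);uv=(k['m10']/k['m00'],k['m01']/k['m00']);print("knob blob",uv,k['m00'],ray("top",[uv],75))
# steel base plate: dark bluish-gray; axis from slat top & strap pts
q,_=reg(P,(325,250),70,49,54);(c,w,an)=cv2.minAreaRect(q[:,:2].astype(np.float32));print("slat",c,w,an,len(q))
q,m=reg(P,(328,260),50,40,45);(c,w,an)=cv2.minAreaRect(q[:,:2].astype(np.float32));print("strap",c,w,an,len(q))
s=cv2.resize(I[190:370,240:400],None,fx=4.4,fy=3.3*4.4/3.3,interpolation=cv2.INTER_CUBIC)[:,:704]
s=cv2.resize(I[200:360,270:400],None,fx=3.7,fy=3.7,interpolation=cv2.INTER_CUBIC)
t=cv2.resize(b["I"][190:290,190:350],None,fx=3.7,fy=3.7,interpolation=cv2.INTER_CUBIC)
cv2.imwrite("pics/c0.png",s[...,::-1]);cv2.imwrite("pics/c1.png",t[...,::-1])
E
```

```text
knob t 367 [591.14896151 -30.95100925  79.05021819] 70.0389705931065 87.89973760919568 (592.1316528320312, -30.696718215942383) 23.10784149169922
knob s 350 [597.33940956 -36.27422334  80.00374639] 70.00337854834441 87.61055565137771 (596.1480102539062, -33.79948425292969) 23.21409797668457
post t 63 [495.89043928 -59.57065101  86.47637249] 77.82720725320081 91.336127475109 (496.18524169921875, -59.501914978027344) 8.873896598815918
post s 83 [501.11772495 -63.23179874  86.19206917] 76.19134184306222 93.49811909040461 (499.5259094238281, -61.69820785522461) 9.791242599487305
knob blob (321.86725663716817, 241.78318584070797) 226.0 [[590.28007583 -30.87346639  75.        ]]
slat (683.9349975585938, -18.442138671875) (44.168617248535156, 246.57582092285156) 14.389044761657715 326
strap (564.8897094726562, -38.58882141113281) (209.80026245117188, 64.64703369140625) 17.410537719726562 897
```

View pics/c0.png

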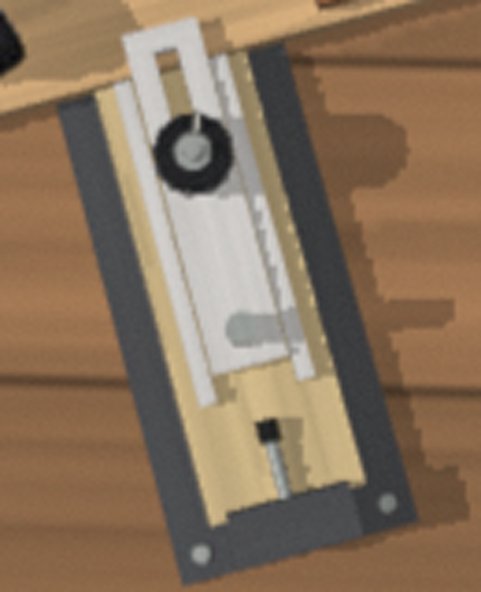

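View pics/c1.png

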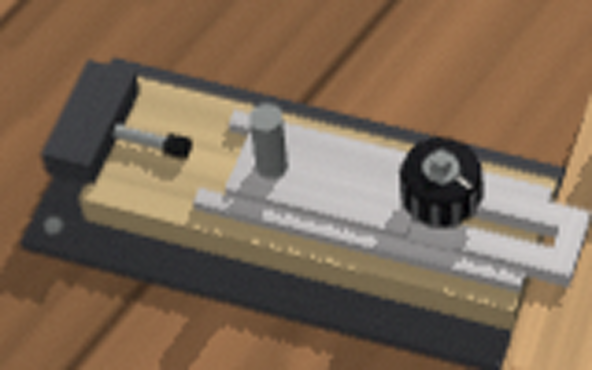

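>>> servo_tool(motion=[{"travel":[-0.12,0.08,0],"rot":[0,0,0],"hand":1},{"travel":[-0.12,0.08,0],"rot":[0,0,0],"hand":1},{"travel":[-0.12,0.08,0],"rot":[0,0,0],"hand":1},{"travel":[-0.12,0.08,0],"rot":[0,0,0],"hand":1},{"travel":[-0.12,0.08,0],"rot":[0,0,0],"hand":1},{"travel":[-0.12,0.08,0],"rot":[0,0,0],"hand":1},{"travel":[-0.12,0.08,0],"rot":[0,0,0],"hand":1},{"travel":[-0.12,0.08,0],"rot":[0,0,0],"hand":1},{"travel":[-0.12,0.08,0],"rot":[0,0,0],"hand":1},{"travel":[-0.12,0.08,0],"rot":[0,0,0],"hand":1}])

```text
clock: 0.93
position: [450.7, -258.6, 231.1]
ee_rot: [-0.214, 0.977, 0.0, -0.0]
contact_force: [0.7, -0.6, 0.1]
gripper_width: 85.4
grasp_force: 0.0
```

>>> servo_tool(motion=[{"travel":[-0.13,0.085,0],"rot":[0,0,0],"hand":1},{"travel":[-0.13,0.085,0],"rot":[0,0,0],"hand":1},{"travel":[-0.13,0.085,0],"rot":[0,0,0],"hand":1},{"travel":[-0.13,0.085,0],"rot":[0,0,0],"hand":1},{"travel":[-0.13,0.085,0],"rot":[0,0,0],"hand":1},{"travel":[-0.13,0.085,0],"rot":[0,0,0],"hand":1},{"travel":[-0.12,0.08,0],"rot":[0,0,0],"hand":1},{"travel":[0,0,0],"rot":[0,0,-0.019],"hand":1},{"travel":[0,0,0],"rot":[0,0,-0.019],"hand":1},{"travel":[0,0,0],"rot":[0,0,-0.019],"hand":1}])

```text
clock: 1.77
position: [592.9, -31.3, 230.3]
ee_rot: [-0.388, 0.922, 0.0, -0.001]
contact_force: [0.2, -0.3, 0.6]
gripper_width: 85.5
grasp_force: 0.0
```

>>> servo_tool(motion=[{"travel":[0,0,0],"rot":[0,0,-0.0195],"hand":1},{"travel":[0,0,0],"rot":[0,0,-0.0195],"hand":1},{"travel":[0,0,0],"rot":[0,0,-0.0195],"hand":1},{"travel":[0,0,0],"rot":[0,0,-0.0195],"hand":1},{"travel":[0,0,0],"rot":[0,0,-0.0195],"hand":1},{"travel":[0,0,0],"rot":[0,0,-0.0195],"hand":1},{"travel":[0,0,0],"rot":[0,0,-0.0195],"hand":1},{"travel":[0,0,0],"rot":[0,0,-0.0195],"hand":1},{"travel":[0,0,0],"rot":[0,0,-0.0195],"hand":1},{"travel":[0,0,0],"rot":[0,0,-0.0195],"hand":1}])

```text
clock: 2.6
position: [592.6, -32.3, 230.7]
ee_rot: [0.847, -0.531, -0.001, 0.0]
contact_force: [-1.1, -0.0, -0.2]
gripper_width: 85.3
grasp_force: 0.0
```

>>> servo_tool(motion=[{"travel":[0,0,0],"rot":[0,0,-0.0195],"hand":1},{"travel":[0,0,0],"rot":[0,0,-0.0195],"hand":1},{"travel":[0,0,0],"rot":[0,0,-0.0195],"hand":1},{"travel":[0,0,0],"rot":[0,0,-0.0195],"hand":1},{"travel":[0,0,0],"rot":[0,0,-0.0195],"hand":1},{"travel":[0,0,0],"rot":[0,0,-0.0195],"hand":1},{"travel":[0,0,0],"rot":[0,0,-0.0195],"hand":1},{"travel":[0,0,0],"rot":[0,0,-0.0195],"hand":1},{"travel":[0,0,0],"rot":[0,0,-0.0195],"hand":1},{"travel":[0,0,0],"rot":[0,0,0],"hand":1}])

```text
clock: 3.43
position: [592.6, -32.3, 230.8]
ee_rot: [1.0, -0.011, -0.001, 0.0]
contact_force: [-0.0, -0.2, -0.1]
gripper_width: 84.9
grasp_force: 0.0
```

```bash
cat > st.py <<'E'
from h import *
from scipy.spatial.transform import Rotation as Ro
import sys
s=sensors.read_state();np.set_printoptions(precision=3,suppress=True)
R=Ro.from_quat(s["ee_rot"]).as_matrix()
print(s["clock"],"p",s["position"],"yawx",np.arctan2(R[1,0],R[0,0]),"z",R[:,2],"q",s["joints"],"F",s["contact_force"],"T",s["wrist_torque"],"w",s["gripper_width"],s["grasp_force"])
if len(sys.argv)>3:
    d=np.array(list(map(float,sys.argv[1:4])))-s["position"];print("tool shift /250:",R.T@d/250)
E
python3 st.py 594 -32.2 50
```

```text
3.4333 p [592.648 -32.297 230.757] yawx -0.02186307002609685 z [-0.001 -0.    -1.   ] q [ 0.218  0.332 -0.073 -0.    -1.167  1.331] F [-0.044 -0.169 -0.144] T [-0.024 -0.039 -0.007] w 84.93512898331551 0.0
tool shift /250: [ 0.006 -0.001  0.723]
```

>>> servo_tool(motion=[{"travel":[0.006,0,0.12],"rot":[0,0,0],"hand":1},{"travel":[0,0,0.12],"rot":[0,0,0],"hand":1},{"travel":[0,0,0.12],"rot":[0,0,0],"hand":1},{"travel":[0,0,0.1],"rot":[0,0,0],"hand":1},{"travel":[0,0,0.08],"rot":[0,0,0],"hand":1},{"travel":[0,0,0.06],"rot":[0,0,0],"hand":1},{"travel":[0,0,0.06],"rot":[0,0,0],"hand":1},{"travel":[0,0,0.06],"rot":[0,0,0],"hand":1},{"travel":[0,0,0],"rot":[0,0,0],"hand":1},{"travel":[0,0,0],"rot":[0,0,0],"hand":1}])

```text
clock: 4.27
position: [593.9, -32.5, 50.6]
ee_rot: [1.0, -0.013, -0.001, 0.0]
contact_force: [0.1, 0.2, -0.5]
gripper_width: 84.9
grasp_force: 0.0
```

>>> servo_tool(motion=[{"travel":[0,0,0],"rot":[0,0,0],"hand":0.3},{"travel":[0,0,0],"rot":[0,0,0],"hand":0.3},{"travel":[0,0,0],"rot":[0,0,0],"hand":0.3},{"travel":[0,0,0],"rot":[0,0,0],"hand":0.3},{"travel":[0,0,0],"rot":[0,0,0],"hand":0.3},{"travel":[0,0,0],"rot":[0,0,0],"hand":0.3},{"travel":[0,0,0],"rot":[0,0,0],"hand":0.3},{"travel":[0,0,0],"rot":[0,0,0],"hand":0.3},{"travel":[0,0,0],"rot":[0,0,0],"hand":0.3},{"travel":[0,0,0],"rot":[0,0,0],"hand":0.3}])

```text
clock: 5.1
position: [595.2, -31.4, 53.0]
ee_rot: [1.0, -0.012, 0.001, -0.001]
contact_force: [-1.9, 4.4, 5.6]
gripper_width: 42.4
grasp_force: 60.3
```

```bash
python3 st.py 594 -32.2 50
```

```text
5.1 p [595.192 -31.357  53.002] yawx -0.023338181513694694 z [ 0.002  0.001 -1.   ] q [ 0.219  0.515 -0.281 -0.001 -0.772  1.329] F [-1.935  4.401  5.607] T [ 1.154  0.599 -0.005] w 42.3778501990232 60.287336111068726
tool shift /250: [-0.005  0.003  0.012]
```

>>> servo_tool(motion=[{"travel":[0,-0.004,-0.008],"rot":[0,0,0.005],"hand":0.3},{"travel":[0,0,-0.0006],"rot":[0,0,0.015],"hand":0.3},{"travel":[0,0,-0.0006],"rot":[0,0,0.015],"hand":0.3},{"travel":[0,0,-0.0006],"rot":[0,0,0.015],"hand":0.3},{"travel":[0,0,-0.0006],"rot":[0,0,0.015],"hand":0.3},{"travel":[0,0,-0.0006],"rot":[0,0,0.015],"hand":0.3},{"travel":[0,0,-0.0006],"rot":[0,0,0.015],"hand":0.3},{"travel":[0,0,-0.0006],"rot":[0,0,0.015],"hand":0.3},{"travel":[0,0,-0.0006],"rot":[0,0,0.015],"hand":0.3},{"travel":[0,0,-0.0006],"rot":[0,0,0.015],"hand":0.3}])

```text
clock: 5.93
position: [594.3, -32.6, 54.6]
ee_rot: [0.899, -0.439, 0.0, 0.001]
contact_force: [0.3, -3.7, -1.6]
gripper_width: 42.4
grasp_force: 62.9
```

```bash
python3 st.py
```

```text
5.9333 p [594.275 -32.568  54.639] yawx -0.9079228703283097 z [-0.001 -0.001 -1.   ] q [ 0.218  0.513 -0.28   0.002 -0.778  0.444] F [ 0.299 -3.668 -1.633] T [-1.471 -0.262  0.164] w 42.404638329026085 62.949925661087036
```

>>> servo_tool(motion=[{"travel":[0,0,-0.0006],"rot":[0,0,0.015],"hand":0.3},{"travel":[0,0,-0.0006],"rot":[0,0,0.015],"hand":0.3},{"travel":[0,0,-0.0006],"rot":[0,0,0.015],"hand":0.3},{"travel":[0,0,-0.0006],"rot":[0,0,0.015],"hand":0.3},{"travel":[0,0,-0.0006],"rot":[0,0,0.015],"hand":0.3},{"travel":[0,0,-0.0006],"rot":[0,0,0.015],"hand":0.3},{"travel":[0,0,-0.0006],"rot":[0,0,0.015],"hand":0.3},{"travel":[0,0,-0.0006],"rot":[0,0,0.015],"hand":0.3},{"travel":[0,0,-0.0006],"rot":[0,0,0.015],"hand":0.3},{"travel":[0,0,-0.0006],"rot":[0,0,0.015],"hand":0.3}])

```text
clock: 6.77
position: [592.6, -32.9, 56.1]
ee_rot: [-0.601, 0.799, 0.001, -0.002]
contact_force: [-2.4, -4.3, 0.4]
gripper_width: 42.3
grasp_force: 63.4
```

>>> servo_tool(motion=[{"travel":[0,0,-0.0006],"rot":[0,0,0.015],"hand":0.3},{"travel":[0,0,-0.0006],"rot":[0,0,0.015],"hand":0.3},{"travel":[0,0,-0.0006],"rot":[0,0,0.015],"hand":0.3},{"travel":[0,0,-0.0006],"rot":[0,0,0.015],"hand":0.3},{"travel":[0,0,-0.0006],"rot":[0,0,0.015],"hand":0.3},{"travel":[0,0,-0.0006],"rot":[0,0,0.015],"hand":0.3},{"travel":[0,0,-0.0006],"rot":[0,0,0.015],"hand":0.3},{"travel":[0,0,-0.0006],"rot":[0,0,0.015],"hand":0.3},{"travel":[0,0,-0.0006],"rot":[0,0,0.015],"hand":0.3},{"travel":[0,0,0],"rot":[0,0,0],"hand":0.3}])

```text
clock: 7.6
position: [591.4, -32.0, 57.4]
ee_rot: [-0.22, 0.976, 0.0, -0.003]
contact_force: [-4.9, -0.3, 3.5]
gripper_width: 42.2
grasp_force: 63.8
```

```bash
python3 st.py
```

```text
7.6 p [591.428 -31.963  57.37 ] yawx -2.69844150475366 z [-0.006 -0.001 -1.   ] q [ 0.219  0.508 -0.28  -0.001 -0.789 -1.346] F [-4.949 -0.309  3.499] T [-0.037  1.501 -0.145] w 42.18564237972694 63.796749114990234
```

>>> servo_tool(motion=[{"travel":[0,0,-0.0006],"rot":[0,0,0.015],"hand":0.3},{"travel":[0,0,-0.0006],"rot":[0,0,0.015],"hand":0.3},{"travel":[0,0,0],"rot":[0,0,0],"hand":0.3},{"travel":[0,0,0],"rot":[0,0,0],"hand":1},{"travel":[0,0,0],"rot":[0,0,0],"hand":1},{"travel":[0,0,0],"rot":[0,0,0],"hand":1},{"travel":[0,0,0],"rot":[0,0,0],"hand":1},{"travel":[0,0,0],"rot":[0,0,0],"hand":1},{"travel":[0,0,-0.02],"rot":[0,0,0],"hand":1},{"travel":[0,0,-0.04],"rot":[0,0,0],"hand":1}])

```text
clock: 8.43
position: [593.7, -31.5, 72.2]
ee_rot: [-0.129, 0.992, -0.0, -0.001]
contact_force: [0.3, 1.2, -0.0]
gripper_width: 85.5
grasp_force: 0.0
```

>>> servo_tool(motion=[{"travel":[0,0,-0.06],"rot":[0,0,0],"hand":1},{"travel":[0,0,-0.1],"rot":[0,0,0],"hand":1},{"travel":[0.08,0,-0.1],"rot":[0,0,0],"hand":1},{"travel":[0.12,0,-0.1],"rot":[0,0,0],"hand":1},{"travel":[0.12,0,0],"rot":[0,0,0],"hand":1},{"travel":[0.12,0,0],"rot":[0,0,0],"hand":1},{"travel":[0.12,0,0],"rot":[0,0,0],"hand":1},{"travel":[0.12,0,0],"rot":[0,0,0],"hand":1},{"travel":[0.06,0,0],"rot":[0,0,0],"hand":1},{"travel":[0,0,0],"rot":[0,0,0],"hand":1}])

```text
clock: 9.27
position: [412.6, -79.4, 163.8]
ee_rot: [-0.129, 0.992, 0.0, 0.0]
contact_force: [-0.9, 1.0, 0.6]
gripper_width: 85.5
grasp_force: 0.0
```

```bash
python3 st.py; python3 - <<'E'
from h import *
out=[]
for n,c,pc in(("top",(322,241),(340,288)),("scene",(309,239),(263,225))):
    I,D=get_image(n);np.savez(f"{n}1.npz",I=I,D=D)
    z=np.load(f"{n}0.npz")
    v,u=np.mgrid[:480,:640];m=(abs(u-c[0])<13)&(abs(v-c[1])<13)
    for d in(z["D"],D):
        P=cloud(n,d)
        q=P[m&(P[...,2]>60)&(P[...,2]<93)];print(n,"knob",len(q),np.percentile(q[:,2],[50,80]),q[:,:2].mean(0),end=" ")
        mp=(abs(u-pc[0])<16)&(abs(v-pc[1])<16)&(P[...,2]>75)&(P[...,2]<95);q=P[mp];print("post",len(q),q.mean(0) if len(q) else "")
    x,y=c;out.append(cv2.resize(np.hstack([A[y-50:y+50,x-50:x+50] for A in(z["I"],I)]),None,fx=3,fy=3,interpolation=cv2.INTER_CUBIC))
cv2.imwrite("pics/k1.png",np.vstack(out)[:600,:,::-1])
E
```

```text
9.2667 p [412.557 -79.415 163.844] yawx -2.8835171189531295 z [ 0.     0.001 -1.   ] q [ 0.2    0.101 -0.566 -0.001 -0.903 -1.512] F [-0.92   1.03   0.615] T [ 0.03  -0.04  -0.024] w 85.4678500115164 0.0
top knob 392 [79.0729516  80.93083895] [590.58580541 -31.02350999] post 63 [495.89043928 -59.57065101  86.47637249]
top knob 396 [83.79037986 85.47476603] [590.42841544 -31.08144565] post 64 [495.91160601 -59.54030068  86.33160034]
scene knob 433 [80.12631232 82.63632148] [598.15251007 -37.72249298] post 83 [501.11772495 -63.23179874  86.19206917]
scene knob 449 [84.94581708 86.94269607] [598.91619342 -38.11127976] post 85 [501.20775661 -63.26730707  85.63650783]
```

View pics/k1.png

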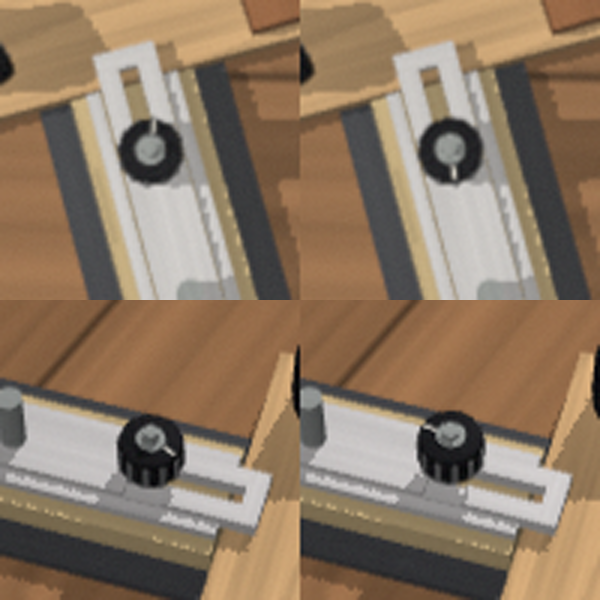

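The pointer has swung about 2.85 rad (left: before, right: after) and the knob top rose 4.7 mm, so the collar is clear. The strap has not moved. Next is the post.

>>> servo_tool(motion=[{"travel":[0,0,0],"rot":[0,0,-0.0196],"hand":1},{"travel":[0,0,0],"rot":[0,0,-0.0196],"hand":1},{"travel":[0,0,0],"rot":[0,0,-0.0196],"hand":1},{"travel":[0,0,0],"rot":[0,0,-0.0196],"hand":1},{"travel":[0,0,0],"rot":[0,0,-0.0196],"hand":1},{"travel":[0,0,0],"rot":[0,0,-0.0196],"hand":1},{"travel":[0,0,0],"rot":[0,0,-0.0196],"hand":1},{"travel":[0,0,0],"rot":[0,0,-0.0196],"hand":1},{"travel":[0,0,0],"rot":[0,0,-0.0196],"hand":1},{"travel":[0,0,0],"rot":[0,0,-0.0196],"hand":1}])

```text
clock: 10.2
position: [417.4, -78.3, 163.2]
ee_rot: [-0.681, 0.733, -0.0, 0.0]
contact_force: [-0.6, 0.1, 0.4]
gripper_width: 85.6
grasp_force: 0.0
```

>>> servo_tool(motion=[{"travel":[0,0,0],"rot":[0,0,-0.0196],"hand":1},{"travel":[0,0,0],"rot":[0,0,-0.0196],"hand":1},{"travel":[0,0,0],"rot":[0,0,-0.0196],"hand":1},{"travel":[0,0,0],"rot":[0,0,0],"hand":1}])

```text
clock: 10.53
position: [417.3, -78.4, 163.2]
ee_rot: [0.802, -0.597, 0.0, -0.0]
contact_force: [-0.3, 0.3, -0.0]
gripper_width: 85.7
grasp_force: 0.0
```

```bash
python3 st.py 497.5 -60.4 56
```

```text
10.5333 p [417.263 -78.374 163.152] yawx -1.2790846578887995 z [ 0.001 -0.    -1.   ] q [ 0.2    0.11  -0.558  0.    -0.902  0.091] F [-0.348  0.326 -0.023] T [ 0.011 -0.057  0.   ] w 85.71265098925711 0.0
tool shift /250: [ 0.023 -0.328  0.429]
```

>>> servo_tool(motion=[{"travel":[0.006,-0.1,0],"rot":[0,0,0],"hand":0.55},{"travel":[0.006,-0.1,0],"rot":[0,0,0],"hand":0.55},{"travel":[0.006,-0.1,0],"rot":[0,0,0],"hand":0.55},{"travel":[0.005,-0.028,0.08],"rot":[0,0,0],"hand":0.55},{"travel":[0,0,0.08],"rot":[0,0,0],"hand":0.55},{"travel":[0,0,0.08],"rot":[0,0,0],"hand":0.55},{"travel":[0,0,0.08],"rot":[0,0,0],"hand":0.55},{"travel":[0,0,0.06],"rot":[0,0,0],"hand":0.55},{"travel":[0,0,0.05],"rot":[0,0,0],"hand":0.55},{"travel":[0,0,0],"rot":[0,0,0],"hand":0.55}])

```text
clock: 11.37
position: [495.1, -60.8, 52.8]
ee_rot: [0.801, -0.599, -0.002, 0.002]
contact_force: [-0.9, 0.3, 0.4]
gripper_width: 46.5
grasp_force: 0.0
```

```bash
python3 st.py 497.5 -60.4 56
```

```text
11.3667 p [495.121 -60.836  52.809] yawx -1.2847861405751093 z [-0.005 -0.001 -1.   ] q [ 0.204  0.39  -0.518 -0.    -0.668  0.083] F [-0.913  0.305  0.382] T [-0.011  0.031 -0.053] w 46.50591926158742 0.0
tool shift /250: [ 0.001 -0.01  -0.013]
```

>>> servo_tool(motion=[{"travel":[0,-0.009,-0.012],"rot":[0,0,0],"hand":0.55},{"travel":[0,0,0],"rot":[0,0,0],"hand":0.1},{"travel":[0,0,0],"rot":[0,0,0],"hand":0.1},{"travel":[0,0,0],"rot":[0,0,0],"hand":0.1},{"travel":[0,0,0],"rot":[0,0,0],"hand":0.1},{"travel":[0,0,0],"rot":[0,0,0],"hand":0.1},{"travel":[0,0,0],"rot":[0,0,0],"hand":0.1},{"travel":[0,0,0],"rot":[0,0,0],"hand":0.1},{"travel":[0,0,0],"rot":[0,0,0],"hand":0.1}])

```text
clock: 12.12
position: [498.8, -60.1, 59.6]
ee_rot: [0.802, -0.598, 0.001, -0.001]
contact_force: [-1.2, 0.8, 6.3]
gripper_width: 16.4
grasp_force: 58.7
```

```bash
python3 st.py 497.5 -60.4 56
```

```text
12.1167 p [498.847 -60.084  59.638] yawx -1.2814670030509796 z [ 0.002  0.    -1.   ] q [ 0.204  0.381 -0.509  0.001 -0.679  0.085] F [-1.208  0.761  6.282] T [0.176 0.39  0.026] w 16.39118533364361 58.736135959625244
tool shift /250: [-0.     0.006  0.015]
```

>>> servo_tool(motion=[{"travel":[0,0,-0.01],"rot":[0,0,0],"hand":0.1},{"travel":[0,0.01,0],"rot":[0,0,0],"hand":0.1},{"travel":[0,0.01,0],"rot":[0,0,0],"hand":0.1},{"travel":[0,0.01,0],"rot":[0,0,0],"hand":0.1},{"travel":[0,0.01,0],"rot":[0,0,0],"hand":0.1}])

```text
clock: 12.53
position: [487.7, -63.2, 60.5]
ee_rot: [0.802, -0.598, -0.0, 0.0]
contact_force: [-0.3, 0.4, -2.5]
gripper_width: 15.9
grasp_force: 58.5
```

```bash
cat >> st.py <<'E'
a=.288;e=np.array([np.cos(a),np.sin(a),0]);f=np.array([-e[1],e[0],0]);d=s["position"]-[498.8,-60.1,0]
print("jig: along",d@e,"side",d@f,"Fx",s["contact_force"]@e,"Fy",s["contact_force"]@f)
E
python3 st.py
```

```text
12.5333 p [487.707 -63.195  60.454] yawx -1.2818548704475536 z [-0.001 -0.    -1.   ] q [ 0.202  0.367 -0.531 -0.    -0.674  0.087] F [-0.293  0.41  -2.534] T [-0.074  0.144  0.071] w 15.915390586772197 58.53900611400604
jig: along -11.514925397041123 side 0.18292053252471874 Fx -0.16435829382646835 Fy 0.47644414469628776
```

```bash
python3 - <<'E'
from h import *
I,D=get_image("scene");z=np.load("scene1.npz")["I"]
cv2.imwrite("pics/p1.png",cv2.resize(np.vstack([A[190:290,190:370] for A in(z,I)]),None,fx=3,fy=3,interpolation=cv2.INTER_CUBIC)[...,::-1])
E
```

```text
(no output)
```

View pics/p1.png

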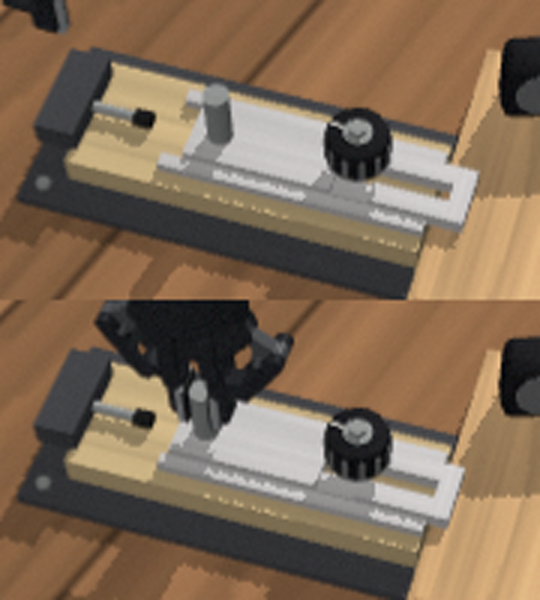

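The post is held and the strap has moved back about 11 mm; the nose has drawn back by as much. I'll carry on, then feel for the buffer.

>>> servo_tool(motion=[{"travel":[0,0.01,0.004],"rot":[0,0,0],"hand":0.1},{"travel":[0,0.01,0],"rot":[0,0,0],"hand":0.1},{"travel":[0,0.01,0],"rot":[0,0,0],"hand":0.1},{"travel":[0,0.01,0],"rot":[0,0,0],"hand":0.1},{"travel":[0,0.01,0],"rot":[0,0,0],"hand":0.1},{"travel":[0,0.008,0],"rot":[0,0,0],"hand":0.1}])

```text
clock: 13.08
position: [474.3, -67.3, 59.9]
ee_rot: [0.802, -0.598, 0.0, -0.0]
contact_force: [0.7, 0.4, -3.1]
gripper_width: 16.0
grasp_force: 58.6
```

```bash
python3 st.py
```

```text
13.0833 p [474.321 -67.252  59.871] yawx -1.2815995850646842 z [ 0.  0. -1.] q [ 0.199  0.35  -0.563 -0.    -0.658  0.09 ] F [ 0.661  0.383 -3.129] T [-0.009  0.011 -0.011] w 15.978169662707018 58.598012924194336
jig: along -25.501703664303175 side 0.09563454711445583 Fx 0.7427577550085809 Fy 0.17931105973139144
```

>>> servo_tool(motion=[{"travel":[0,0.004,0],"rot":[0,0,0],"hand":0.1},{"travel":[0,0.004,0],"rot":[0,0,0],"hand":0.1},{"travel":[0,0.004,0],"rot":[0,0,0],"hand":0.1}])

```text
clock: 13.33
position: [471.7, -68.0, 59.9]
ee_rot: [0.802, -0.598, 0.0, -0.0]
contact_force: [1.0, 1.5, -2.5]
gripper_width: 16.4
grasp_force: 58.6
```

```bash
python3 st.py
```

```text
13.3333 p [471.681 -68.043  59.854] yawx -1.2815518772844576 z [ 0. -0. -1.] q [ 0.199  0.346 -0.569  0.    -0.655  0.09 ] F [ 1.035  1.483 -2.521] T [-0.027 -0.079  0.048] w 16.394288452171715 58.6092209815979
jig: along -28.257840661783195 side 0.08705422046781568 Fx 1.4136747349373744 Fy 1.127657577830374
```

>>> servo_tool(motion=[{"travel":[0,0,0.004],"rot":[0,0,0],"hand":0.1},{"travel":[0,0,0.004],"rot":[0,0,0],"hand":0.1},{"travel":[0,0.004,0],"rot":[0,0,0],"hand":0.1},{"travel":[0,0.004,0],"rot":[0,0,0],"hand":0.1}])

```text
clock: 13.67
position: [471.6, -68.1, 59.6]
ee_rot: [0.802, -0.597, 0.002, -0.001]
contact_force: [0.7, 3.1, 6.8]
gripper_width: 16.5
grasp_force: 59.6
```

```bash
python3 st.py
```

```text
13.6667 p [471.582 -68.139  59.62 ] yawx -1.2804698999723017 z [ 0.004  0.    -1.   ] q [ 0.199  0.345 -0.572  0.001 -0.649  0.091] F [0.688 3.051 6.773] T [ 0.84   0.115 -0.028] w 16.46028782323778 59.645206332206726
jig: along -28.380648276879796 side 0.023202479552758462 Fx 1.5259151174779986 Fy 2.7295463895139496
```

>>> servo_tool(motion=[{"travel":[0,0.004,0],"rot":[0,0,0],"hand":0.1},{"travel":[0,0.004,0],"rot":[0,0,0],"hand":0.1}])

```text
clock: 13.83
position: [471.3, -68.4, 59.7]
ee_rot: [0.802, -0.597, 0.003, -0.003]
contact_force: [3.1, 2.9, 4.7]
gripper_width: 16.3
grasp_force: 59.6
```

```bash
python3 st.py
```

```text
13.8333 p [471.285 -68.378  59.682] yawx -1.28003267381253 z [ 0.008  0.001 -1.   ] q [ 0.199  0.343 -0.575  0.001 -0.644  0.091] F [3.074 2.896 4.742] T [ 0.631 -0.719 -0.005] w 16.31009491119289 59.553460478782654
jig: along -28.73257726141395 side -0.12149926662113276 Fx 3.769704182178399 Fy 1.9039647359952228
```

>>> servo_tool(motion=[{"travel":[0,0.004,-0.004],"rot":[0,0,0],"hand":0.1},{"travel":[0,0.004,0],"rot":[0,0,0],"hand":0.1},{"travel":[0,0,0],"rot":[0,0,0],"hand":0.1}])

```text
clock: 14.08
position: [467.6, -69.5, 59.6]
ee_rot: [0.802, -0.598, 0.001, -0.001]
contact_force: [3.3, 3.3, 5.0]
gripper_width: 16.4
grasp_force: 59.5
```

```bash
python3 st.py;python3 - <<'E'
from h import *
print(ray("top",[(338.4,298.9),(342.2,313.8)],36))
I,D=get_image("scene")
cv2.imwrite("pics/p2.png",cv2.resize(I[200:280,190:290],None,fx=6,fy=6,interpolation=cv2.INTER_CUBIC)[...,::-1])
E
```

```text
14.0833 p [467.606 -69.463  59.626] yawx -1.2808534614154332 z [ 0.004  0.    -1.   ] q [ 0.198  0.34  -0.581  0.001 -0.646  0.092] F [3.307 3.25  4.998] T [ 0.685 -0.797  0.026] w 16.378453147254685 59.47653293609619
jig: along -32.568491246900805 side -0.11714690239368909 Fx 4.093564699182001 Fy 2.177147275520567
[[476.40193525 -67.48065764  36.        ]
 [446.05331256 -75.98668612  36.        ]]
```

View pics/p2.png

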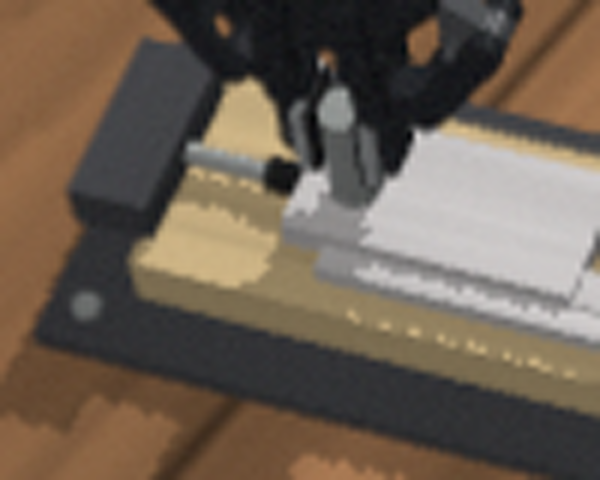

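The strap's tail is at, or within a millimetre or two of, the buffer (about (285,178) in the crop). Continuing gently.

>>> servo_tool(motion=[{"travel":[0,0.004,-0.003],"rot":[0,0,0],"hand":0.1},{"travel":[0,0,0],"rot":[0,0,0],"hand":0.1}])

```text
clock: 14.3
position: [466.2, -69.8, 59.7]
ee_rot: [0.802, -0.598, 0.001, -0.001]
contact_force: [4.9, 2.1, 0.8]
gripper_width: 16.8
grasp_force: 59.0
```

```bash
python3 st.py
```

```text
14.3 p [466.183 -69.84   59.681] yawx -1.2814438025079578 z [ 0.003  0.    -1.   ] q [ 0.197  0.339 -0.583  0.    -0.646  0.092] F [4.869 2.068 0.796] T [ 0.543 -1.28  -0.009] w 16.779071911985717 59.00424778461456
jig: along -34.04001325717604 side -0.07421136632971702 Fx 5.255988225752026 Fy 0.5994766912135105
```

>>> servo_tool(motion=[{"travel":[0,0.004,0],"rot":[0,0,0],"hand":0.1},{"travel":[0,0,0],"rot":[0,0,0],"hand":0.1}])

```text
clock: 14.47
position: [466.1, -69.9, 59.7]
ee_rot: [0.802, -0.598, 0.002, -0.002]
contact_force: [6.0, 2.2, -1.7]
gripper_width: 15.8
grasp_force: 58.7
```

```bash
python3 st.py
```

```text
14.4667 p [466.101 -69.864  59.74 ] yawx -1.2812704748077395 z [ 0.005  0.001 -1.   ] q [ 0.197  0.338 -0.585  0.    -0.644  0.092] F [ 5.972  2.175 -1.71 ] T [ 0.614 -1.744 -0.012] w 15.803171932461803 58.72681438922882
jig: along -34.126014750200575 side -0.07430869677866041 Fx 6.344333746659882 Fy 0.3893880238751984
```

>>> servo_tool(motion=[{"travel":[0,0.004,0.002],"rot":[0,0,0],"hand":0.1},{"travel":[0,0.004,0.001],"rot":[0,0,0],"hand":0.1},{"travel":[0,0,0],"rot":[0,0,0],"hand":0.1},{"travel":[0,0,0],"rot":[0,0,0],"hand":0.1}])

```text
clock: 14.8
position: [466.0, -70.0, 59.8]
ee_rot: [0.802, -0.597, 0.003, -0.003]
contact_force: [7.1, 3.0, 2.2]
gripper_width: 16.4
grasp_force: 59.1
```

```bash
python3 st.py
```

```text
14.8 p [465.959 -69.975  59.787] yawx -1.280629343934852 z [ 0.008  0.001 -1.   ] q [ 0.197  0.336 -0.588  0.001 -0.639  0.092] F [7.051 3.037 2.234] T [ 1.17  -2.08  -0.008] w 16.40144516451137 59.06163275241852
jig: along -34.293292861201984 side -0.13984322398203028 Fx 7.623419266773443 Fy 0.9093927920977405
```

>>> servo_tool(motion=[{"travel":[0,0.004,0],"rot":[0,0,0],"hand":0.1},{"travel":[0,0.004,0],"rot":[0,0,0],"hand":0.1},{"travel":[0,0.004,-0.002],"rot":[0,0,0],"hand":0.1},{"travel":[0,0,0],"rot":[0,0,0],"hand":0.1},{"travel":[0,0,0],"rot":[0,0,0],"hand":0.1}])

```text
clock: 15.22
position: [464.6, -70.4, 59.9]
ee_rot: [0.802, -0.597, 0.004, -0.004]
contact_force: [12.1, 2.9, -5.8]
gripper_width: 16.5
grasp_force: 59.0
```

```bash
python3 st.py
```

```text
15.2167 p [464.644 -70.377  59.918] yawx -1.2804019455814966 z [ 0.012  0.002 -1.   ] q [ 0.197  0.333 -0.592  0.001 -0.634  0.093] F [12.086  2.878 -5.833] T [ 1.203 -3.179 -0.085] w 16.535101788101798 58.99737596511841
jig: along -35.66823878621445 side -0.15179496877372783 Fx 12.405129594018632 Fy -0.6734807826409741
```

>>> servo_tool(motion=[{"travel":[0,0,0.004],"rot":[0,0,0],"hand":0.1},{"travel":[0,0,0],"rot":[0,0,0],"hand":0.1},{"travel":[0,0,0],"rot":[0,0,0],"hand":0.1},{"travel":[0,-0.008,0],"rot":[0,0,0],"hand":0.1},{"travel":[0,0,0],"rot":[0,0,0],"hand":0.1}])

```text
clock: 15.63
position: [465.3, -70.2, 59.7]
ee_rot: [0.802, -0.597, 0.003, -0.003]
contact_force: [7.1, 4.8, 5.0]
gripper_width: 15.8
grasp_force: 60.3
```

```bash
python3 st.py
```

```text
15.6333 p [465.335 -70.231  59.716] yawx -1.2801751632895004 z [ 0.009  0.001 -1.   ] q [ 0.197  0.335 -0.589  0.001 -0.638  0.093] F [7.058 4.791 4.984] T [ 1.208 -1.776 -0.03 ] w 15.845387152406579 60.289186835289
jig: along -34.9641232629664 side -0.2080512369483976 Fx 8.128109529319046 Fy 2.5890736755124744
```

>>> servo_tool(motion=[{"travel":[0,0,0],"rot":[0,0,0],"hand":0.55},{"travel":[0,0,0],"rot":[0,0,0],"hand":0.55},{"travel":[0,0,0],"rot":[0,0,0],"hand":0.55},{"travel":[0,0,0],"rot":[0,0,0],"hand":0.55},{"travel":[0,0,0],"rot":[0,0,0],"hand":0.55},{"travel":[0,0,-0.04],"rot":[0,0,0],"hand":0.55},{"travel":[0,0,-0.08],"rot":[0,0,0],"hand":0.55},{"travel":[0,0,-0.12],"rot":[0,0,0],"hand":0.55},{"travel":[0,0,-0.12],"rot":[0,0,0],"hand":0.55},{"travel":[0,0,0],"rot":[0,0,0],"hand":0.55}])

```text
clock: 16.47
position: [464.2, -71.2, 153.5]
ee_rot: [0.802, -0.597, 0.004, -0.003]
contact_force: [0.3, -0.4, -0.1]
gripper_width: 47.4
grasp_force: 0.0
```

>>> servo_tool(motion=[{"travel":[0,0.1,-0.08],"rot":[0,0,0],"hand":0.55},{"travel":[0,0.12,0],"rot":[0,0,0],"hand":0.55},{"travel":[0,0.1,0],"rot":[0,0,0],"hand":0.55},{"travel":[0,0,0],"rot":[0,0,0],"hand":0.55},{"travel":[0,0,0],"rot":[0,0,0],"hand":0.55}])

```text
clock: 16.88
position: [383.0, -94.4, 168.3]
ee_rot: [0.801, -0.598, -0.0, 0.0]
contact_force: [0.4, -0.3, 0.4]
gripper_width: 47.2
grasp_force: 0.0
```

```bash
python3 st.py; python3 - <<'E'
from h import *
I,D=get_image("scene");T,_=get_image("top")
v,u=np.mgrid[:480,:640]
P=cloud("scene",D);q=P[(abs(u-250)<25)&(abs(v-222)<20)&(P[...,2]>75)&(P[...,2]<95)];print(len(q),q.mean(0), "before [501.2 -63.3 86]")
cv2.imwrite("pics/e.png",np.hstack([cv2.resize(A,None,fx=3,fy=3,interpolation=cv2.INTER_CUBIC) for A in(I[190:350,190:325],T[200:360,270:400])])[...,::-1])
E
```

```text
16.8833 p [382.989 -94.432 168.26 ] yawx -1.2822949604182705 z [-0.  0. -1.] q [ 0.175  0.049 -0.612 -0.    -0.91   0.113] F [ 0.438 -0.279  0.382] T [ 0.001 -0.078 -0.007] w 47.17422390796917 0.0
jig: along -120.79284937274697 side -0.023468662903230027 Fx 0.34097485577216463 Fy -0.3924253084489557
82 [471.02619927 -72.07296521  86.05301515] before [501.2 -63.3 86]
```

View pics/e.png

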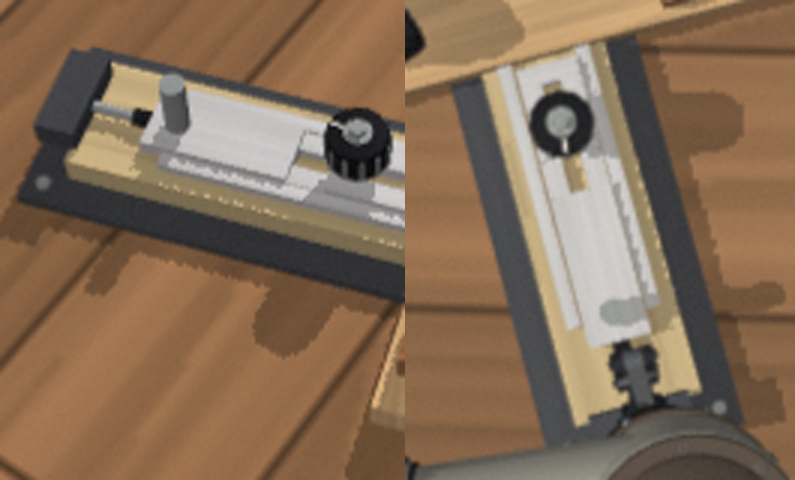

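The strap's tail rests on the buffer (about (145,117) in the left half). It has moved back about 31 mm, so the nose is about 9 mm clear of the slat. The strap lies flat and the arm is clear of everything.

```bash
python3 -c "
from bench import job_done
print(job_done())"
```

```text
the job is handed in; nothing more can be done
None
```

I've handed the job in; no verdict came back. The knob was turned about 2.86 rad clockwise, and the strap was drawn back about 31 mm onto the buffer, bearing on it with an estimated 8 N or more at the peak. Its nose is about 9 mm clear of the slat, and the robot is touching nothing.

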